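# Refit the spring clip that locks the core tube of a nest-box mould

## Robot

A 6-joint arm with a two-finger parallel gripper is mounted at the origin on the work surface. World frame = base frame: x ahead of the robot, y to its left, z up, the work surface at z = 0. Lengths are in m, angles in rad, forces in N, time in s.
With the tool pointing down it reaches from about 0.35 to 0.725 m from the base axis. Payload 4.3 kg.
Tool frame: the origin (TCP) lies midway between the tips of the shut fingers; the grasp point (between the pads) lies 19 mm behind it; z points along the fingers, y is the line along which they close (so a half turn about z gives the same grasp; the last joint's range is limited). The gripper opens to 85 mm and grips with 20 to 120 N. Pads are 22 mm wide; open, the fingers measure 114 mm over their backs; the gripper's body (76 mm by 85 mm) begins 54 mm behind the grasp point. The pads swing forward as they close: fully open they stand 13 mm farther back than shut.
Start: joints at [-1.374, 0.377, 0.081, 1.274, 0, 1.46], TCP at [0.174, -0.548, 0.231] pointing down, gripper open.
Joint ranges: [-2.72, 2.72], [-0.84, 1.66], [-1.02, 1.22], [-1.77, 2.12], [-1.37, 1.28], [-3.14, 3.14]. Speed limits (rad/s): [2.57, 2.57, 3.14, 3.14, 3.14, 3.14].

## Interface

Orientations are given as a unit quaternion [x, y, z, w].
In Python, from cell import * gives the robot as it stands. The module is installed in compiled form; this text tells all that it offers.
- The arm moves only by the tool jog_arm, never from a script. Its argument "plan" is a list of rows, each a list of 6 numbers: the shift along the world's x, y, z each as a share of 0.03 m, from -1 to 1, then the turn, a rotation vector about the world's x, y, z each as a share of 0.12 rad, from -1 to 1. In form: [[x, y, z, rx, ry, rz], ...]. A call has 1 to 5 rows; each row shifts and turns the commanded pose from where the row before left it; what a row does not reach is not made up. A row lasts 1/10 s, in which the tool goes at most 50 mm and 8.59 degrees, less where a joint would pass 70% of its speed; a pose out of reach is approached as far as the arm can. A call with a number of a shift or a turn outside -1 to 1 is refused whole. A call with a gripper value outside its range is refused whole. "grip" is the closure, from 0 (fully open) to 1 (shut), set as the call begins (left out, the last holds). The fingers move at their own pace and stop on an object; the grip force is fixed at half the most. Time passes only in rows, so rows that do not move let the fingers close. It gives the time, the measured TCP pose, the force, the opening and the grip force at its end, in the units of the state.
- observe(): the state, without advancing time (a new reading comes with each control period).
- capture(name): name is "scene" or "top" or "wrist"; returns the picture (480x640x3 uint8, red, green, blue); there is no depth.
- camera_info(name): a dict with "K" (3x3 intrinsics, pixels), "world_to_cam" (4x4, takes a point from world to camera coordinates); the wrist camera has in their place "mount" (4x4, takes a point from camera to tool coordinates, whose origin is the TCP and whose axes are the flange's). Camera axes: x right, y down, z forward; pixel columns grow to the right and rows downward; lengths in m; the calibration is good to about 2 mm. A picture is of the moment at which its call begins: read the wrist's pose just before it. camera_info takes no time and is no camera call.
- hand_in(): hands the job in; it is judged then, once.
Trained networks look in the newest picture that a camera, given by its name, has taken for a name from the list of things; names that differ only in an ending like _2 or _b are one class to them, and where a whole thing is asked for, a point or a joint stands for the part that bears it (a point fixed in the world has none). Each returns a list of dicts, best first, with "score" (0 to 1); they miss things now and then, are a little off and sometimes report something else, mostly with a low value. They report only what shows in the picture. A call takes as long as a camera call. They do not tell look-alikes from the thing itself.
- boxes_of(camera, label): "centre" ([x, y, z] in m, in the coordinates of the camera as it stood for that picture, good to about 4 mm: the middle of the surface that is visible of it).
- tip_of(camera, label): "centre" ([x, y, z] in m, in the coordinates of the camera as it stood for that picture, good to about 4 mm: a listed point, or the origin of a listed thing).
The state is a dict: "t": time; "q": joint angles; "joint_velocities": joint speeds; "effort": joint torques, N m; "ee_pos": TCP position; "orientation": TCP orientation; "ft_force": force on the tool from outside, world axes, zero at the start; "torque": the same for the moment, N m; "opening": opening from 0.0 (shut) to 1.0 (fully open); "grip_force": force on a finger pad.
Only numpy, scipy, OpenCV 4.12 (cv2) and the standard library are available. Lean on these libraries where they do the work, as an engineer would, in place of code of your own. Each camera call takes 0.05 s, during which the arm holds its last target. There are 200 camera calls.

## Task

The core tube of the nest-box mould has a pipe clip at one end only. Take the loose clip that fits the tube, push it down over the tube at the end without a clip, between the black rubber seal and the end cap, until its jaws snap past the tube and it sits fully home, then slide it along the tube against the seal so that it stays there with the seal squeezed by a millimetre or two. Push firmly, but do not force the clip or crush the seal, and leave the other things on the bench where they are.

Things in the scene. Friction and masses are not known exactly. Their poses are not given: they have to be found in the camera images.
- mould: Open plywood casting box, fixed to the bench, 180 mm (x) by 240 mm (y) by 120 mm high, on a base board 230 by 260 mm and 15 mm thick. Origin: centre of its underside on the bench. A white plastic core tube, 25 mm in diameter, runs along its y axis through both end walls, its axis 75 mm above the bench. The end without a clip is at +y.
- tube_wall (a point): Point on the tube's axis at the outer face of the mould's end wall, at the end without a clip, 75 mm above the bench. Its y axis runs along the tube away from the mould, z is up. The tube is bare from the seal to the end cap (33 mm in diameter), whose inner face is 70 mm from this point.
- seal (a joint): Squeeze of the black rubber seal (a ring 41 mm in diameter round the tube at this wall): 0 relaxed, grows in m as its outer face is pressed towards the wall. The relaxed face stands 7 to 24 mm out from the wall: how far differs each time and is not measured. It yields 1 mm for each 3 N, is spoilt beyond 3 mm and must be left squeezed by at least 0.8 mm.
- clip: The loose white nylon pipe clip that fits the tube, 45 g: two sprung jaws below (mouth 18 mm, flared to 36 mm), a block-shaped foot on top; 26 mm wide along its bore, 75 mm tall. It stands on its jaws, mouth down. Origin: centre of its underside. Its y axis is the bore's axis, z is up out of the foot.
- clip_foot (a point): Centre of the clip's foot, the block to grip: 16 mm thick along the clip's x, 26 mm along y, 42 mm high (21 mm above and below this point). It lies 38 mm above the bore's axis. Gripped across x, its flanks stay free to meet the seal.
- clip_bore (a point): Centre of the clip's bore, on the tube's axis when fully home. The flared jaws meet the tube when this is about 18 mm above the tube's axis; the push grows to 9 to 16 N at about 13 mm, falls to nothing at about 6 mm, then the jaws pull it home until the tube stops it. The jaws give way within 30 N of push; above that the clip counts as forced. Sliding it along the tube takes 4 to 10 N, steady; more means it has met the seal.
- big_clip: A loose clip of the same make for a 51 mm pipe, too large for this tube: 96 mm tall, 60 mm over its jaws, standing mouth down; bystander. Origin: centre of its underside.
- trowel: Steel gauging trowel with a wooden handle, 300 mm long, lying on the bench; bystander. Origin: on the bench where blade and handle meet.
- mix_bowl: Black rubber mixing bowl, 120 mm across and 60 mm high; bystander. Origin: centre of its underside.
Mind the look-alikes: they are no part of the job. What is shaped like the clip but orange is not meant.

How it is judged:
On the way:
1. the clip is snapped fully home on the tube, between the seal and the end cap (x of clip_bore in the frame of tube_wall between -0.0025 and 0.0025 m and z of clip_bore in the frame of tube_wall between -0.0025 and 0.0025 m and angle between the y axis of clip_bore and the y axis of tube_wall, either way round below 0.1 rad and y of clip_bore in the frame of tube_wall between 0 and 0.06 m), for 0.2 s.
At the end, for the whole second after the job is handed in: The clip is snapped fully home on the tube between mould wall and end cap (bore on the tube's axis within 2.5 mm and 0.1 rad) and by itself holds the rubber seal squeezed by at least 0.8 mm, at rest (all of step 1 and value of joint seal above 0.0008 m and velocity of joint seal below 0.005 m/s); the robot touches nothing.
It fails at once if the clip is forced (all contact forces between clip and mould sum to over 60 N, of which the grip of the seated jaws is about 30 N) (contact force between clip and mould above 60 N).
It fails at once if the seal is crushed (pressed in by over 3 mm) (value of joint seal above 0.003 m).
It fails at once if the larger clip is shifted by over 30 mm (distance of big_clip from where it was at the start of the episode above 0.03 m).
It fails at once if the trowel is shifted by over 30 mm (distance of trowel from where it was at the start of the episode above 0.03 m).
It fails at once if the bowl is shifted by over 30 mm (distance of mix_bowl from where it was at the start of the episode above 0.03 m).
It also fails if it takes over 72 s, if anything falls off the work surface, if the arm or the gripper's body presses on something with over 40 N, if the wrist force passes 120 N, or if a joint passes its speed limit or range.

## Working session

There is one attempt and no reset: what is moved stays moved. The work goes in short steps, Python scripts to look and compute and a tool call to move; the robot and the scene stay as the last step left them, time stands still between calls to the robot, and variables do not carry over. Pictures are saved under pics/ and viewed, at most 10 in all, crops included, and the job is handed in when it is done.

Besides the shell and the picture viewer there is one more tool, called after "Request:" by a JSON object that holds its "api" and its "payload". jog_arm: Moves the arm, as the interface text tells. Shift numbers are shares of 0.03 m and turn numbers shares of 0.12 rad, none past 1 either way. Its arguments: {"type":"object","properties":{"plan":{"type":"array","items":{"type":"array","items":{"type":"number","minimum":-1,"maximum":1}}},"grip":{"type":"number"}},"required":["plan"]}

```bash
mkdir -p pics; cat > h.py <<'E'
from cell import *
import numpy as np, cv2
def w(cam,p):
    M=np.linalg.inv(camera_info(cam)["world_to_cam"]); return (M@np.r_[p,1])[:3]
def px(cam,P):
    i=camera_info(cam); c=(np.array(i["world_to_cam"])@np.r_[P,1])[:3]; u=np.array(i["K"])@c; return u[:2]/u[2]
def ray(cam,uv,z):
    i=camera_info(cam); M=np.linalg.inv(i["world_to_cam"]); d=M[:3,:3]@np.linalg.inv(i["K"])@np.r_[uv,1]; o=M[:3,3]; return o+d*(z-o[2])/d[2]
E
python3 - <<'E'
from h import *
for c in ("scene","top"):
    im=capture(c); cv2.imwrite(f"pics/{c}0.png",im[:,:,::-1])
    for l in ("clip","clip_foot","clip_bore","tube_wall","mould","big_clip","trowel","mix_bowl"):
        for r in tip_of(c,l)[:3]: P=w(c,r["centre"]); print(c,l,round(r["score"],2),P.round(3),px(c,P).round())
print(observe())
E
```

```text
scene clip 0.85 [0.436 0.257 0.002] [436. 293.]
scene clip 0.85 [ 0.518  0.216 -0.002] [398. 315.]
scene clip 0.72 [0.426 0.326 0.   ] [472. 308.]
scene clip_foot 0.94 [0.515 0.213 0.061] [402. 295.]
scene clip_foot 0.87 [0.426 0.324 0.056] [480. 291.]
scene clip_foot 0.64 [0.438 0.248 0.056] [438. 276.]
scene clip_bore 0.76 [0.425 0.319 0.016] [471. 301.]
scene clip_bore 0.69 [0.518 0.214 0.016] [398. 310.]
scene clip_bore 0.62 [0.442 0.258 0.015] [437. 292.]
scene tube_wall 0.87 [0.605 0.01  0.074] [279. 273.]
scene mould 0.55 [ 0.594 -0.112 -0.   ] [236. 262.]
scene big_clip 0.73 [0.608 0.28  0.001] [407. 371.]
scene trowel 0.83 [0.512 0.41  0.004] [500. 367.]
scene mix_bowl 0.85 [ 0.418 -0.352  0.001] [207. 167.]
top clip 0.84 [0.517 0.217 0.001] [243. 241.]
top clip 0.54 [ 0.423  0.328 -0.003] [191. 286.]
top clip 0.51 [ 0.437  0.259 -0.001] [224. 279.]
top clip_foot 0.85 [0.422 0.33  0.054] [182. 286.]
top clip_foot 0.78 [0.437 0.257 0.053] [218. 278.]
top clip_foot 0.57 [0.516 0.217 0.058] [238. 238.]
top clip_bore 0.86 [0.439 0.256 0.021] [223. 277.]
top clip_bore 0.85 [0.427
[... 443 characters left out ...]
': array([-1.37429731e+00,  3.77297113e-01,  8.10235470e-02,  1.27438325e+00,
        8.83732820e-06,  1.46052947e+00]), 'joint_velocities': array([-3.12857174e-04, -2.90743866e-05, -5.36948935e-04,  2.92867096e-04,
       -2.89055485e-04, -1.28682086e-03]), 'effort': array([-3.27299022e-04, -4.63510680e+01,  2.70158905e+01,  1.08225697e-05,
       -2.83633399e-04, -8.80095570e-07]), 'ee_pos': array([ 0.17367435, -0.54820283,  0.23134016]), 'orientation': array([9.88259879e-01, 1.52782219e-01, 7.42118695e-06, 6.94996946e-05]), 'ft_force': array([-0.25992694, -0.48526954, -0.88265328]), 'torque': array([ 0.02022244, -0.0140895 ,  0.04925946]), 'grip_force': 0.0, 'opening': 0.9984104460304828}
```

```bash
python3 - <<'E'
import cv2
a=cv2.imread("pics/scene0.png")[180:420,220:560]; b=cv2.imread("pics/top0.png")[130:330,130:450]
a=cv2.resize(a,(790,558),interpolation=cv2.INTER_CUBIC); cv2.imwrite("pics/a.png",a)
cv2.imwrite("pics/b.png",cv2.resize(b,(800,500),interpolation=cv2.INTER_CUBIC))
E
```

```text
(no output)
```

View pics/a.png

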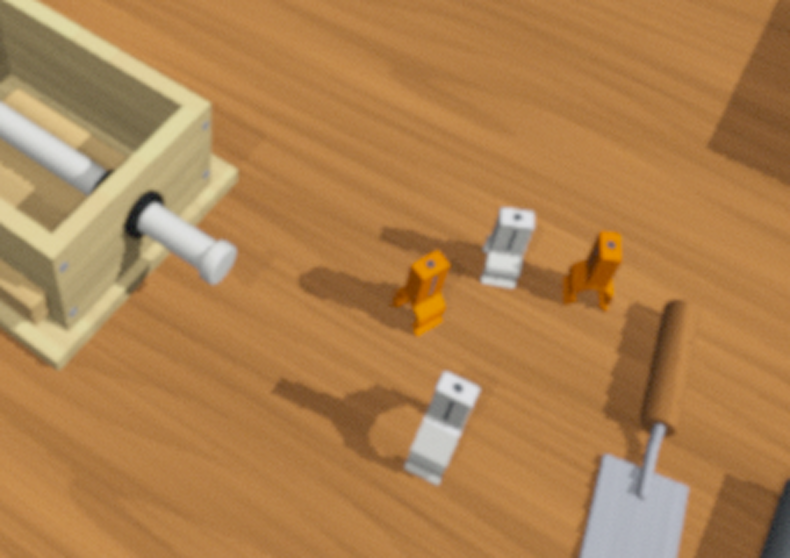

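View pics/b.png

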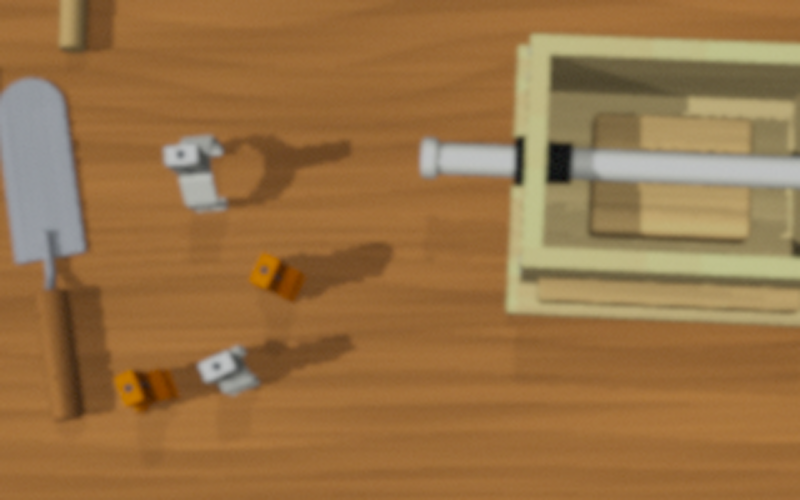

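White clip (scene px ≈441,285; top px ≈217,277) stands at (0.437, 0.257); the other two candidates, on either side of it, are orange. The tube runs almost along world y, with the seal at top px ≈(338,194) and the cap at ≈(302,193).

Request:
{"api": "jog_arm", "payload": {"plan": [[1,1,0.3,0,0,1],[1,1,0.3,0,0,1],[1,1,0,0,0,1],[1,1,0,0,0,1],[1,1,0,0,0,1]]}}

```text
t: 1.4
ee_pos: [0.3247, -0.397, 0.2496]
orientation: [0.898, 0.44, 0.0, 0.0]
ft_force: [0.7, -0.3, -0.6]
opening: 0.999
grip_force: 0.0
```

Request:
{"api": "jog_arm", "payload": {"plan": [[0.6,1,0,0,0,1],[0.6,1,0,0,0,1],[0.6,1,0,0,0,1],[0.6,1,0,0,0,1],[0.6,1,0,0,0,1]]}}

```text
t: 1.9
ee_pos: [0.4143, -0.2469, 0.2495]
orientation: [0.728, 0.686, 0.0, 0.0]
ft_force: [0.9, 0.3, -0.1]
opening: 0.997
grip_force: 0.0
```

Request:
{"api": "jog_arm", "payload": {"plan": [[0,1,0,0,0,0.8],[0,1,0,0,0,0.8],[0,1,0,0,0,0.8],[0,1,0,0,0,0.8],[0,1,0,0,0,0.8]]}}

```text
t: 2.4
ee_pos: [0.4136, -0.097, 0.2495]
orientation: [0.544, 0.839, 0.0, 0.0]
ft_force: [1.2, -0.2, 0.9]
opening: 1.001
grip_force: 0.0
```

Request:
{"api": "jog_arm", "payload": {"plan": [[0,1,0,0,0,0],[0,1,0,0,0,0],[0,1,0,0,0,0],[0,1,0,0,0,0],[0,1,0,0,0,0]]}}

```text
t: 2.9
ee_pos: [0.4136, 0.053, 0.2496]
orientation: [0.546, 0.838, 0.0, 0.0]
ft_force: [1.1, 0.0, 0.6]
opening: 0.999
grip_force: 0.0
```

Request:
{"api": "jog_arm", "payload": {"plan": [[0,1,0,0,0,0],[0,1,0,0,0,0],[0,1,0,0,0,0],[0,0.5,0,0,0,0],[0,0,0,0,0,0]]}}

```text
t: 3.4
ee_pos: [0.4136, 0.1584, 0.2494]
orientation: [0.544, 0.839, 0.0, 0.0]
ft_force: [-0.4, -0.2, -0.1]
opening: 0.999
grip_force: 0.0
```

```bash
cat >> h.py <<'E'
from scipy.spatial.transform import Rotation as R
def wpose():
    o=observe(); T=np.eye(4); T[:3,:3]=R.from_quat(o["orientation"]).as_matrix(); T[:3,3]=o["ee_pos"]; return T@np.array(camera_info("wrist")["mount"])
def wray(M,uv,z):
    d=M[:3,:3]@np.linalg.inv(camera_info("wrist")["K"])@np.r_[uv,1]; o=M[:3,3]; return o+d*(z-o[2])/d[2]
def wpx(M,P):
    c=(np.linalg.inv(M)@np.r_[P,1])[:3]; u=np.array(camera_info("wrist")["K"])@c; return u[:2]/u[2]
E
python3 - <<'E'
from h import *
M=wpose(); np.save("M1.npy",M); cv2.imwrite("pics/w1.png",capture("wrist")[:,:,::-1])
print(M.round(3)); print(camera_info("wrist")["K"])
for l in ("clip","clip_foot","clip_bore"):
    for r in tip_of("wrist",l)[:3]: P=(M@np.r_[r["centre"],1])[:3]; print(l,round(r["score"],2),P.round(4),wpx(M,P).round())
E
```

```text
[[ 0.913  0.393  0.112  0.385]
 [ 0.408 -0.878 -0.251  0.222]
 [-0.     0.275 -0.961  0.391]
 [ 0.     0.     0.     1.   ]]
[[384.28216972   0.         319.61552481]
 [  0.         384.28216972 240.29262597]
 [  0.           0.           1.        ]]
clip 0.84 [ 0.4226  0.3276 -0.0037] [403.  39.]
clip 0.83 [ 0.4424  0.2526 -0.0013] [386. 125.]
clip 0.81 [ 0.5131  0.2213 -0.0019] [434. 184.]
clip_foot 0.97 [0.5161 0.2201 0.0529] [454. 195.]
clip_foot 0.92 [0.437  0.2551 0.057 ] [393. 119.]
clip_foot 0.9 [0.4233 0.3279 0.0561] [420.  22.]
clip_bore 0.88 [0.4223 0.3259 0.0162] [406.  36.]
clip_bore 0.77 [0.5172 0.2222 0.0165] [443. 187.]
```

View pics/w1.png

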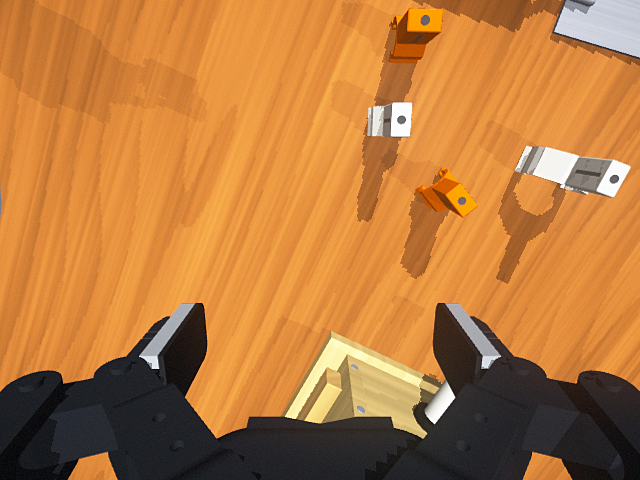

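The white clip's foot top shows at wrist px ≈(401,119), nearly square to the gripper, with the orange ones at (418,30) and (450,193). Next I measure its top face and angle, and the tube line in the top and scene pictures.

```bash
python3 - <<'E'
from h import *
M=np.load("M1.npy"); im=cv2.imread("pics/w1.png"); hsv=cv2.cvtColor(im,cv2.COLOR_BGR2HSV)
m=((hsv[...,1]<40)&(hsv[...,2]>150)).astype(np.uint8); k=np.zeros_like(m); k[90:150,350:425]=m[90:150,350:425]
print(im[120,366:416,1]); 
sub=(im[...,1]>=im[110,405,1]-12)&(k>0); sub[:,:388]=0; s=sub.astype(np.uint8)
c=max(cv2.findContours(s,0,2)[0],key=cv2.contourArea); b=cv2.boxPoints(cv2.minAreaRect(c)); print(b)
Q=np.array([wray(M,p,0.075) for p in b]); print(Q.round(4),Q.mean(0).round(4))
for i in range(4): d=Q[(i+1)%4]-Q[i]; print(np.linalg.norm(d).round(4),np.degrees(np.arctan2(d[1],d[0])).round(1))
t=R.from_quat(observe()["orientation"]).as_matrix(); print("tool y deg",np.degrees(np.arctan2(t[1,1],t[0,1])))
# tube edges
for cam in("top","scene"):
    a=cv2.imread(f"pics/{cam}0.png"); p=[px(cam,[.596,.009+d,.075]) for d in(-.02,.0,.02,.07)]; print(cam,np.round(p,1).tolist())
a=cv2.imread("pics/top0.png")
for u in range(296,336,4): print(u,a[180:206,u,0])
for v in (192,194): print(v,a[v,294:346,0])
E
```

```text
[146 136 183 182 188 127 155 243 237 234 233 234 238 185 200 186 200 140
  60  59  63  66  62  56  93 221 255 254 253 255 255 125  97 109 109 107
 112 110 101  91 255 255 253 255 255 152 157 159 158 152]
[[391. 103.]
 [411. 103.]
 [411. 135.]
 [391. 135.]]
[[0.4274 0.2631 0.075 ]
 [0.4416 0.2695 0.075 ]
 [0.4528 0.2482 0.075 ]
 [0.4383 0.2417 0.075 ]] [0.44   0.2556 0.075 ]
0.0155 24.1
0.024 -62.2
0.0159 -155.9
0.024 117.0
tool y deg 23.779462456174628
top [[351.0, 195.3], [340.9, 195.5], [330.9, 195.6], [305.8, 196.1]]
scene [[272.7, 263.7], [281.5, 268.8], [290.5, 274.0], [313.6, 287.3]]
296 [52 51 54 54 53 53 51 54 56 57 57 59 63 64 62 65 64 69 63 60 58 58 59 57
 56 53]
300 [ 51  54  51  62  86 122 150 167 176 184 188 190 190 191 191 189 186 176
 167 151 125  92  64  53  55  51]
304 [ 53  48  52  56  70  96 119 137 149 158 164 166 166 166 168 162 155 144
 133 120 100  80  63  55  53  53]
308 [ 49  52  52  54  54  58  77 114 148 171 184 190 192 192 192 188 181 167
 149 118  80  60  55  53  52  55]
312 [ 50  52  51  54  55  57  75 114 150 171 184 190 192 193 191 190 183 172
 154 125
[... 312 characters left out ...]
 191 186 178
 161 137 101  68  60  55  53  53]
328 [ 55  53  53  55  51  54  63  96 134 161 178 188 191 193 193 191 189 179
 166 143 110  77  56  51  54  53]
332 [ 52  56  53  51  52  54  56  83 122 155 175 186 191 192 192 192 189 181
 168 149 116  83  57  52  54  55]
192 [ 51  54  63 102 152 181 190 192 190 180 166 160 176 189 192 193 193 193
 192 192 192 192 192 193 192 191 193 192 192 192 192 191 192 192 191 192
 192 192 191 190 182 154 103  53  41  70 105 129 135 136 137 136]
194 [ 55  56  62 105 155 183 191 192 189 179 168 169 183 190 192 191 191 193
 191 191 192 191 192 192 192 192 192 192 193 193 193 193 193 193 193 192
 192 193 192 191 182 156 103  47  44  70 105 130 137 136 137 135]
```

Request:
{"api": "jog_arm", "payload": {"plan": [[0.3,0.8,0,0,0,0.25],[0.3,0.8,0,0,0,0],[0.2,0.8,-0.5,0,0,0],[0.1,0.8,-0.5,0,0,0],[0,0,-1,0,0,0]]}}

```text
t: 4.1
ee_pos: [0.4433, 0.2548, 0.1905]
orientation: [0.533, 0.846, 0.003, 0.001]
ft_force: [0.8, -0.9, -0.0]
opening: 0.997
grip_force: 0.0
```

Request:
{"api": "jog_arm", "payload": {"plan": [[0,0,-1,0,0,0],[0,0,-1,0,0,0],[0,0,-0.5,0,0,0],[0,0,0,0,0,0]]}}

```text
t: 4.5
ee_pos: [0.4388, 0.2509, 0.1119]
orientation: [0.534, 0.846, -0.002, -0.001]
ft_force: [0.6, 0.2, 0.9]
opening: 1.0
grip_force: 0.0
```

```bash
python3 - <<'E'
from h import *
M=wpose(); im=capture("wrist"); print(observe()["ee_pos"].round(4)); np.save("M2.npy",M)
im=im[:,:,::-1]; cv2.imwrite("pics/w2.png",im)
for dx in (0,):
  P=np.array([.440,.2556,.075]); print(wpx(M,P))
E
```

```text
[0.44   0.2515 0.1136]
[326.29381479 269.0096928 ]
```

View pics/w2.png

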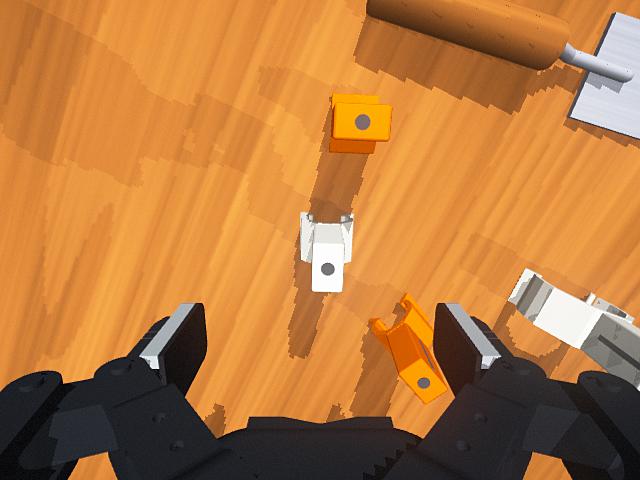

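The white clip's foot hole is at px (328,269), where my estimate projects (326,269). The orange one at (424,383) is clear of the right finger. I go down and grip.

Request:
{"api": "jog_arm", "payload": {"plan": [[0.02,0.13,-0.6,0,0,0],[0,0,-0.7,0,0,0],[0,0,-0.7,0,0,0],[0,0,-0.4,0,0,0],[0,0,-0.1,0,0,0]]}}

```text
t: 5.05
ee_pos: [0.4412, 0.2563, 0.0391]
orientation: [0.533, 0.846, -0.0, -0.0]
ft_force: [-0.6, -0.8, -0.7]
opening: 1.0
grip_force: 0.0
```

Request:
{"api": "jog_arm", "payload": {"plan": [[0,0,0,0,0,0],[0,0,0,0,0,0]]}}

```text
t: 5.25
ee_pos: [0.4423, 0.257, 0.0405]
orientation: [0.533, 0.846, 0.001, 0.001]
ft_force: [-0.2, 0.0, -0.1]
opening: 0.997
grip_force: 0.0
```

Request:
{"api": "jog_arm", "payload": {"plan": [[-0.06,-0.04,-0.05,0,0,0],[0,0,0,0,0,0],[0,0,0,0,0,0],[0,0,0,0,0,0],[0,0,0,0,0,0]], "grip": 1}}

```text
t: 5.75
ee_pos: [0.4395, 0.2556, 0.0379]
orientation: [0.533, 0.846, 0.0, 0.0]
ft_force: [-1.0, 0.7, 0.6]
opening: 0.178
grip_force: 59.8
```

Request:
{"api": "jog_arm", "payload": {"plan": [[0,0,0,0,0,0],[0,0,0,0,0,0],[0,0,0,0,0,0],[0,0,0,0,0,0],[0,0,0,0,0,0]]}}

```text
t: 6.25
ee_pos: [0.4396, 0.2556, 0.0379]
orientation: [0.533, 0.846, 0.0, 0.0]
ft_force: [-0.6, 0.7, 1.3]
opening: 0.177
grip_force: 59.9
```

Request:
{"api": "jog_arm", "payload": {"plan": [[0,0,0.5,0,0,0],[0,0,1,0,0,0],[0,0,1,0,0,0],[0,0,1,0,0,0],[0,0,1,0,0,0]]}}

```text
t: 6.75
ee_pos: [0.4391, 0.2553, 0.1737]
orientation: [0.533, 0.846, -0.0, -0.0]
ft_force: [0.8, 0.3, -0.5]
opening: 0.179
grip_force: 59.7
```

```bash
python3 - <<'E'
from h import *
a=cv2.imread("pics/top0.png")[...,0].astype(float)
def edges(u,v0,v1,th):
    p=a[v0:v1,u]; i=np.where(p>th)[0]; t,b=i[0],i[-1]
    f=lambda x0,x1:(th-p[x0])/(p[x1]-p[x0])
    return v0+t-1+f(t-1,t), v0+b+f(b,b+1)
C=[]
for u in range(309,333):
    e=edges(u,183,206,125); c=np.mean(e); C.append(ray("top",[u,c],.075))
C=np.array(C); k=np.polyfit(C[:,1],C[:,0],1); print("x=",k, "x at y=.05:",np.polyval(k,.05), "resid",np.std(C[:,0]-np.polyval(k,C[:,1])))
for u in (302.,303.5,304.5,335.5,336.5,341): print(u,ray("top",[u,193.5],.075).round(4))
i=camera_info("top"); print("top cam",np.linalg.inv(i["world_to_cam"])[:3,3])
for cam in("scene","top"):
    print(cam,[round(float(x),4) for P in [w(cam,r["centre"]) for r in boxes_of(cam,"seal")[:1]] for x in P])
for r in tip_of("scene","tube_wall")[:1]+[]: print(w("scene",r["centre"]))
for u in range(386,440,12): print(u,a[180:215,u].astype(int))
E
```

```text
x= [0.05208724 0.59825551] x at y=.05: 0.6008598688844182 resid 7.154900735891854e-05
302.0 [0.6014 0.0865 0.075 ]
303.5 [0.6013 0.0835 0.075 ]
304.5 [0.6013 0.0815 0.075 ]
335.5 [0.6002 0.0197 0.075 ]
336.5 [0.6001 0.0177 0.075 ]
341 [0.6    0.0087 0.075 ]
top cam [0.38721671 0.02635301 1.02948218]
scene [0.6051, 0.0187, 0.0868]
top []
[0.60454703 0.0096732  0.07376006]
386 [ 82  85  84  87  85  87  88  90  90  94 119 152 173 184 191 193 192 192
 189 183 171 155 131 107  94  91  89  87  88  88  88  86  82  83  90]
398 [ 98 100  99 101 102  99 103 104 104 102 113 139 165 180 189 192 192 192
 191 187 178 163 142 116 100 100 100 101 100 102 106 102  98  98  97]
410 [ 98  99 101 100 101  99 101 102 106 104 104 124 151 173 184 191 192 192
 192 189 183 170 156 132 110 100  99 101 101 103 102 105 100  98  96]
422 [ 98  99 102 100  99  99  99 103 105 106 101 111 139 165 180 188 191 192
 192 191 186 176 163 142 116 102 100 103 102 104 106 106 104 101  97]
434 [ 84  84  83  87  86  87  90  92  88  88  87  97 123 154 174 185 190 192
 192 191 188 181 170 153 129 106  94  93  94  95  99 101  99  99  99]
```

Request:
{"api": "jog_arm", "payload": {"plan": [[0.6,-0.9,0,0,0,-0.6],[0.8,-0.9,0,0,0,-0.6],[0.8,-0.9,0,0,0,-0.6],[0.8,-0.9,0,0,0,-0.6],[0.8,-0.9,0,0,0,-0.6]]}}

```text
t: 7.4
ee_pos: [0.5531, 0.1192, 0.1708]
orientation: [0.677, 0.736, -0.001, -0.001]
ft_force: [-0.8, -0.0, -0.7]
opening: 0.178
grip_force: 59.7
```

Request:
{"api": "jog_arm", "payload": {"plan": [[0.8,-0.9,0,0,0,-0.6],[0.8,-0.9,-0.3,0,0,-0.57],[0,-0.3,-0.17,0,0,0],[0,0,0,0,0,0],[0,0,0,0,0,0]]}}

```text
t: 7.9
ee_pos: [0.5998, 0.0581, 0.1574]
orientation: [0.726, 0.688, -0.001, -0.001]
ft_force: [0.1, 0.0, -0.3]
opening: 0.18
grip_force: 59.7
```

```bash
python3 - <<'E'
from h import *
o=observe(); M=wpose(); np.save("M3.npy",M); im=capture("wrist")[:,:,::-1]; cv2.imwrite("pics/w3.png",im)
t=R.from_quat(o["orientation"]).as_matrix(); print(o["ee_pos"].round(4),t.round(3).tolist(),o["ft_force"].round(2))
for y in (.013,.02,.03,.05,.08,.09): print(y,wpx(M,[.5983+.054*y,y,.075]).round(1))
for l in("clip_foot","clip_bore","tube_wall"):
    for r in tip_of("wrist",l)[:2]: P=(M@np.r_[r["centre"],1])[:3]; print(l,round(r["score"],2),P.round(4))
E
```

```text
[0.5998 0.0581 0.1574] [[0.054, 0.999, -0.003], [0.999, -0.054, 0.001], [0.0, -0.003, -1.0]] [ 0.09  0.02 -0.33]
0.013 [322.2 315.8]
0.02 [322.3 305.8]
0.03 [322.3 291.3]
0.05 [322.4 261.3]
0.08 [322.6 213.5]
0.09 [322.7 196.8]
clip_foot 0.56 [0.5999 0.0583 0.1727]
clip_bore 0.89 [0.5998 0.0603 0.1396]
clip_bore 0.67 [0.5939 0.0568 0.1762]
```

View pics/w3.png

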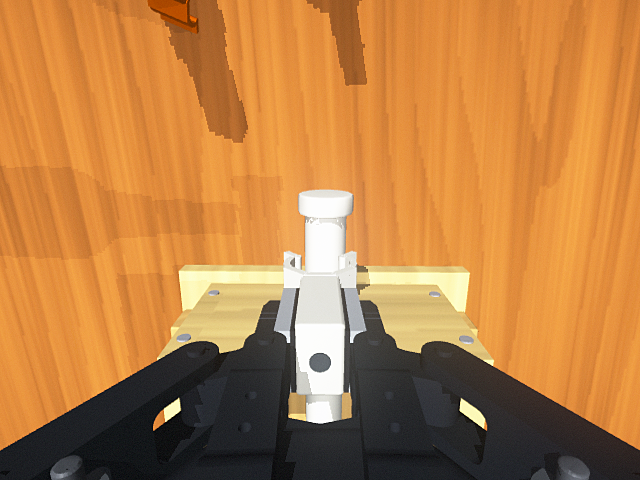

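The wrist view shows the clip aligned with the tube. The tube centre is at px x≈325.5 near v 240, and the clip hole is at (320,362). I check the lateral offset to sub-pixel.

```bash
python3 - <<'E'
from h import *
M=np.load("M3.npy"); im=cv2.imread("pics/w3.png"); t=np.array([.5998,.0581,.1574]); d=np.array([.054,.9985,0])
s=cv2.cvtColor(im,cv2.COLOR_BGR2HSV)[...,1].astype(float)
for v in (200,206,225,232,240,246):
    i=np.where(s[v,285:370]<70)[0]+285; print(v,i[0],i[-1],(i[0]+i[-1])/2, wray(M,[(i[0]+i[-1])/2,v],.075).round(4), (i[-1]+1-i[0])*np.linalg.norm(wray(M,[321,v],.075)-wray(M,[320,v],.075)))
g=im[340:385,295:345,1]; _,b=cv2.threshold(g,100,255,1); c=max((c for c in cv2.findContours(b,0,2)[0] if 100<cv2.contourArea(c)<700),key=cv2.contourArea); m=cv2.moments(c); print("hole",295+m["m10"]/m["m00"],340+m["m01"]/m["m00"])
print("pred hole",wpx(M,t+[0,0,.0371]), "front top edge",wpx(M,t+[0,0,.0371]+.013*d), "front jaws",wpx(M,t+[0,0,-.038]+.013*d))
for v in (300,320,340): print(v,im[v,285:360,1])
for v in (255,260,265,270): print(v,im[v,275:370,0])
E
```

```text
200 298 352 325.0 [0.6044 0.088  0.075 ] 0.032399372229201195
206 298 352 325.0 [0.6043 0.0844 0.075 ] 0.032540724244087764
225 305 345 325.0 [0.6037 0.0729 0.075 ] 0.024597458598464156
232 305 345 325.0 [0.6035 0.0686 0.075 ] 0.02472507117371383
240 305 345 325.0 [0.6032 0.0635 0.075 ] 0.024872545351306678
246 305 345 325.0 [0.6031 0.0597 0.075 ] 0.024984310811377648Traceback (most recent call last):
  File "<stdin>", line 6, in <module>
ValueError: max() iterable argument is empty
```

```bash
python3 - <<'E'
from h import *
M=np.load("M3.npy"); im=cv2.imread("pics/w3.png"); t=np.array([.5998,.0581,.1574]); d=np.array([.054,.9985,0])
print("pred hole",wpx(M,t+[0,0,.0371]), "front top edge",wpx(M,t+[0,0,.0371]+.013*d), "front jaws",wpx(M,t+[0,0,-.038]+.013*d))
h=np.argwhere(im[345:380,300:340].max(2)<110)+[345,300]; print("hole",h.mean(0)[::-1],len(h))
for v in (290,): print(v,im[v,285:360,1])
for v in (258,264): print(v,im[v,275:370,0])
E
```

```text
pred hole [318.42877487 362.626214  ] front top edge [318.46352671 325.0747644 ] front jaws [319.53182513 250.39136985]
hole [319.         361.27160494] 81
290 [179 176 177 174 177 176 177 178 177 182 189  78  63  53 175 233 229 229
 228 229 228 230 227 228 229 230 229 228 228 227 226 230 228 228 228 228
 228 227 230 228 227 228 227 228 227 227 228 227 227 226 227 228 232 210
 193 173  76  67  60 177 186 178 179 179 176 180 179 179 178 180 180 187
 118 104  98]
258 [ 80  77  86  83  83  80  83  78 116 255 248 231 216 221 218 221 222 222
 164  96 255 255 255 255 252 190  92  86  90  69 217 230 233 241 244 248
 250 251 252 252 253 254 253 254 254 253 253 253 253 253 253 253 253 253
 253 252 252 252 251 250 248 246 247 204 234 251 255 255 255 251 225 215
 217 220 221 219 221 221 220 214 226 160  86  78  85  80  81  87  82  81
  78  81  75  76  77]
264 [ 80  82  83  77  79  83  82  74 176 221 223 220 220 220 227 179 127 117
 120 101 252 255 253 247 238 188 101  85  89  77 214 232 234 240 245 247
 250 251 252 252 253 254 253 253 253 253 253 253 253 253 253 253 253 254
 253 253 252 252 250 250 248 245 244 221 234 250 253 253 252 249 217 217
 216 218 196 225 219 219 220 223 233 187  74  73  85  79  84  81  78  77
  75  66  72  73  77]
```

Request:
{"api": "jog_arm", "payload": {"plan": [[0.1,0,-0.3,0,0,0],[0,0,-0.5,0,0,0],[0,0,-0.4,0,0,0],[0,0,0,0,0,0],[0,0,0,0,0,0]]}}

```text
t: 8.6
ee_pos: [0.604, 0.0577, 0.1223]
orientation: [0.726, 0.688, -0.0, -0.0]
ft_force: [0.9, 0.5, 0.3]
opening: 0.177
grip_force: 59.7
```

Request:
{"api": "jog_arm", "payload": {"plan": [[0,0,-0.1,0,0,0],[0,0,-0.1,0,0,0],[0,0,0,0,0,0]]}}

```text
t: 8.9
ee_pos: [0.6044, 0.0575, 0.1166]
orientation: [0.726, 0.688, 0.0, 0.0]
ft_force: [0.6, 0.3, -0.8]
opening: 0.177
grip_force: 59.8
```

```bash
python3 - <<'E'
from h import *
o=observe(); M=wpose(); im=capture("wrist")[:,:,::-1]; cv2.imwrite("pics/w4.png",im); t=o["ee_pos"]; print(t.round(4))
s=cv2.cvtColor(im,cv2.COLOR_BGR2HSV)[...,1].astype(float)
for v in list(range(180,275,7)):
    i=np.where(s[v,275:375]<70)[0]+275
    if len(i): print(v,i[0],i[-1],(i[0]+i[-1])/2, wray(M,[(i[0]+i[-1])/2,v],.075).round(4))
d=np.array([.054,.9985,0]);print("front jaws",wpx(M,t+[0,0,-.038]+.013*d))
E
```

```text
[0.6044 0.0575 0.1166]
201 299 332 315.5 [0.6045 0.0943 0.075 ]
208 284 349 316.5 [0.6048 0.0909 0.075 ]
215 284 350 317.0 [0.6049 0.0874 0.075 ]
222 284 349 316.5 [0.6044 0.0839 0.075 ]
229 285 347 316.0 [0.604  0.0804 0.075 ]
236 292 341 316.5 [0.604  0.0768 0.075 ]
243 292 341 316.5 [0.6038 0.0732 0.075 ]
250 292 341 316.5 [0.6036 0.0696 0.075 ]
257 284 355 319.5 [0.6049 0.0658 0.075 ]
264 283 356 319.5 [0.6047 0.0621 0.075 ]
271 284 356 320.0 [0.6048 0.0583 0.075 ]
front jaws [319.37359002 250.41051873]
```

Request:
{"api": "jog_arm", "payload": {"plan": [[-0.055,0,0,0,0,0],[0,0,0,0,0,0],[0,0,-0.07,0,0,0],[0,0,-0.07,0,0,0],[0,0,0,0,0,0]]}}

```text
t: 9.45
ee_pos: [0.6033, 0.0575, 0.1139]
orientation: [0.726, 0.688, 0.001, 0.001]
ft_force: [-2.5, 0.1, 7.2]
opening: 0.18
grip_force: 60.8
```

Request:
{"api": "jog_arm", "payload": {"plan": [[0,0,-0.06,0,0,0],[0,0,0,0,0,0]]}}

```text
t: 9.65
ee_pos: [0.6039, 0.0575, 0.1127]
orientation: [0.726, 0.688, 0.001, 0.001]
ft_force: [-2.2, 0.4, 9.4]
opening: 0.175
grip_force: 61.1
```

Request:
{"api": "jog_arm", "payload": {"plan": [[-0.03,0,-0.06,0,0,0],[0,0,0,0,0,0]]}}

```text
t: 9.85
ee_pos: [0.6039, 0.0575, 0.1116]
orientation: [0.726, 0.688, 0.002, 0.002]
ft_force: [-1.5, 0.9, 11.6]
opening: 0.174
grip_force: 61.4
```

Request:
{"api": "jog_arm", "payload": {"plan": [[0,0,-0.07,0,0,0],[0,0,0,0,0,0]]}}

```text
t: 10.05
ee_pos: [0.6037, 0.0575, 0.1092]
orientation: [0.726, 0.688, 0.002, 0.002]
ft_force: [-0.9, 0.5, 9.8]
opening: 0.18
grip_force: 61.1
```

Request:
{"api": "jog_arm", "payload": {"plan": [[0,0,-0.07,0,0,0],[0,0,0,0,0,0]]}}

```text
t: 10.25
ee_pos: [0.6031, 0.0575, 0.1062]
orientation: [0.726, 0.688, 0.001, 0.001]
ft_force: [-1.1, 0.4, 5.8]
opening: 0.175
grip_force: 60.6
```

Past the peak. I continue towards home at TCP z ≈0.097.

Request:
{"api": "jog_arm", "payload": {"plan": [[0,0,-0.1,0,0,0],[0,0,0,0,0,0]]}}

```text
t: 10.45
ee_pos: [0.6025, 0.0576, 0.1021]
orientation: [0.726, 0.688, 0.001, 0.0]
ft_force: [0.8, 0.1, 0.0]
opening: 0.175
grip_force: 59.7
```

Request:
{"api": "jog_arm", "payload": {"plan": [[0,0,-0.1,0,0,0],[0,0,0,0,0,0]]}}

```text
t: 10.65
ee_pos: [0.6018, 0.0575, 0.0977]
orientation: [0.726, 0.688, -0.0, -0.0]
ft_force: [1.9, -0.5, -5.0]
opening: 0.175
grip_force: 59.0
```

Request:
{"api": "jog_arm", "payload": {"plan": [[0,0,-0.06,0,0,0],[0,0,0,0,0,0]]}}

```text
t: 10.85
ee_pos: [0.6026, 0.0574, 0.0966]
orientation: [0.726, 0.688, 0.0, 0.0]
ft_force: [5.1, -0.1, -4.8]
opening: 0.181
grip_force: 59.0
```

Request:
{"api": "jog_arm", "payload": {"plan": [[0.04,0,-0.03,0,0,0],[0,0,0,0,0,0]]}}

```text
t: 11.05
ee_pos: [0.6028, 0.0574, 0.0965]
orientation: [0.726, 0.688, -0.0, -0.0]
ft_force: [-1.1, 0.3, 2.9]
opening: 0.175
grip_force: 60.0
```

Request:
{"api": "jog_arm", "payload": {"plan": [[0,0,-0.03,0,0,0],[0,0,0,0,0,0]]}}

```text
t: 11.25
ee_pos: [0.6028, 0.0575, 0.0965]
orientation: [0.726, 0.688, -0.0, 0.0]
ft_force: [-2.6, -0.0, 8.7]
opening: 0.179
grip_force: 61.2
```

Request:
{"api": "jog_arm", "payload": {"plan": [[0,-0.05,0.04,0,0,0],[-0.005,-0.1,0,0,0,0],[-0.005,-0.1,0,0,0,0]]}}

```text
t: 11.55
ee_pos: [0.6025, 0.053, 0.0966]
orientation: [0.725, 0.688, 0.002, -0.002]
ft_force: [0.1, 9.1, 3.2]
opening: 0.182
grip_force: 60.2
```

Request:
{"api": "jog_arm", "payload": {"plan": [[-0.005,-0.1,0,0,0,0],[0,0,0,0,0,0]]}}

```text
t: 11.75
ee_pos: [0.6023, 0.0492, 0.0965]
orientation: [0.726, 0.688, 0.002, -0.002]
ft_force: [-1.1, 6.2, 2.8]
opening: 0.178
grip_force: 60.2
```

Request:
{"api": "jog_arm", "payload": {"plan": [[-0.005,-0.1,0,0,0,0],[0,0,0,0,0,0]]}}

```text
t: 11.95
ee_pos: [0.6021, 0.0462, 0.0965]
orientation: [0.726, 0.688, 0.002, -0.002]
ft_force: [-1.0, 6.4, 3.8]
opening: 0.175
grip_force: 60.3
```

Steady friction is about 6.3 N. I continue in small steps.

Request:
{"api": "jog_arm", "payload": {"plan": [[-0.005,-0.1,0,0,0,0],[0,0,0,0,0,0]]}}

```text
t: 12.15
ee_pos: [0.602, 0.0434, 0.0966]
orientation: [0.726, 0.688, 0.002, -0.002]
ft_force: [0.3, 6.8, 2.5]
opening: 0.177
grip_force: 60.3
```

Request:
{"api": "jog_arm", "payload": {"plan": [[-0.004,-0.08,-0.003,0,0,0],[0,0,0,0,0,0]]}}

```text
t: 12.35
ee_pos: [0.6018, 0.041, 0.0966]
orientation: [0.726, 0.688, 0.002, -0.002]
ft_force: [-0.1, 7.0, 3.1]
opening: 0.176
grip_force: 60.3
```

Request:
{"api": "jog_arm", "payload": {"plan": [[-0.003,-0.05,0,0,0,0],[0,0,0,0,0,0]]}}

```text
t: 12.55
ee_pos: [0.6018, 0.0396, 0.0966]
orientation: [0.726, 0.688, 0.002, -0.002]
ft_force: [-0.7, 7.5, 3.6]
opening: 0.178
grip_force: 60.3
```

Request:
{"api": "jog_arm", "payload": {"plan": [[-0.003,-0.05,0,0,0,0],[0,0,0,0,0,0]]}}

```text
t: 12.75
ee_pos: [0.6016, 0.0383, 0.0965]
orientation: [0.726, 0.688, 0.002, -0.002]
ft_force: [-0.4, 8.3, 4.5]
opening: 0.18
grip_force: 60.3
```

Request:
{"api": "jog_arm", "payload": {"plan": [[-0.002,-0.035,0.003,0,0,0],[0,0,0,0,0,0]]}}

```text
t: 12.95
ee_pos: [0.6016, 0.0371, 0.0965]
orientation: [0.726, 0.688, 0.002, -0.002]
ft_force: [-0.9, 5.7, 3.3]
opening: 0.182
grip_force: 60.3
```

Request:
{"api": "jog_arm", "payload": {"plan": [[-0.002,-0.035,0,0,0,0],[0,0,0,0,0,0]]}}

```text
t: 13.15
ee_pos: [0.6015, 0.0361, 0.0966]
orientation: [0.726, 0.688, 0.002, -0.002]
ft_force: [-0.3, 6.8, 2.8]
opening: 0.182
grip_force: 60.3
```

Request:
{"api": "jog_arm", "payload": {"plan": [[0,0,0,0,0,0],[0,0,0,0,0,0]]}}

```text
t: 13.35
ee_pos: [0.6015, 0.036, 0.0965]
orientation: [0.726, 0.688, 0.002, -0.002]
ft_force: [0.2, 6.2, 4.6]
opening: 0.178
grip_force: 60.3
```

Still only friction (about 6.5 ± 1 N).

Request:
{"api": "jog_arm", "payload": {"plan": [[-0.002,-0.04,0,0,0,0],[0,0,0,0,0,0]]}}

```text
t: 13.55
ee_pos: [0.6015, 0.035, 0.0965]
orientation: [0.726, 0.688, 0.002, -0.002]
ft_force: [-0.1, 6.7, 3.1]
opening: 0.18
grip_force: 60.3
```

Request:
{"api": "jog_arm", "payload": {"plan": [[-0.002,-0.035,0,0,0,0],[0,0,0,0,0,0]]}}

```text
t: 13.75
ee_pos: [0.6014, 0.0338, 0.0965]
orientation: [0.726, 0.688, 0.002, -0.002]
ft_force: [0.0, 7.2, 3.5]
opening: 0.182
grip_force: 60.3
```

Request:
{"api": "jog_arm", "payload": {"plan": [[-0.002,-0.035,0,0,0,0],[0,0,0,0,0,0]]}}

```text
t: 13.95
ee_pos: [0.6013, 0.0328, 0.0965]
orientation: [0.726, 0.688, 0.002, -0.002]
ft_force: [-1.0, 7.0, 3.1]
opening: 0.18
grip_force: 60.3
```

Request:
{"api": "jog_arm", "payload": {"plan": [[-0.002,-0.03,0,0,0,0],[0,0,0,0,0,0]]}}

```text
t: 14.15
ee_pos: [0.6013, 0.0323, 0.0965]
orientation: [0.725, 0.688, 0.002, -0.002]
ft_force: [-1.3, 7.8, 3.1]
opening: 0.179
grip_force: 60.3
```

Request:
{"api": "jog_arm", "payload": {"plan": [[-0.001,-0.03,0,0,0,0],[0,0,0,0,0,0]]}}

```text
t: 14.35
ee_pos: [0.6013, 0.0318, 0.0966]
orientation: [0.725, 0.688, 0.002, -0.003]
ft_force: [-0.9, 8.8, 3.5]
opening: 0.178
grip_force: 60.3
```

Contact: travel per step has halved and the force is rising. Squeeze is about 0.7 mm, aiming for about 1.7 mm.

Request:
{"api": "jog_arm", "payload": {"plan": [[-0.001,-0.03,0,0,0,0],[0,0,0,0,0,0],[0,0,0,0,0,0]]}}

```text
t: 14.65
ee_pos: [0.6012, 0.0314, 0.0966]
orientation: [0.725, 0.688, 0.003, -0.003]
ft_force: [-1.4, 10.1, 4.1]
opening: 0.183
grip_force: 60.3
```

Request:
{"api": "jog_arm", "payload": {"plan": [[-0.001,-0.02,0,0,0,0],[0,0,0,0,0,0],[0,0,0,0,0,0]]}}

```text
t: 14.95
ee_pos: [0.6012, 0.031, 0.0966]
orientation: [0.725, 0.688, 0.003, -0.003]
ft_force: [-0.0, 10.3, 3.4]
opening: 0.18
grip_force: 60.4
```

Request:
{"api": "jog_arm", "payload": {"plan": [[-0.001,-0.02,0,0,0,0],[0,0,0,0,0,0],[0,0,0,0,0,0]]}}

```text
t: 15.25
ee_pos: [0.6012, 0.0308, 0.0966]
orientation: [0.725, 0.689, 0.003, -0.003]
ft_force: [-1.2, 11.3, 4.3]
opening: 0.182
grip_force: 60.4
```

Request:
{"api": "jog_arm", "payload": {"plan": [[0.002,0.04,0.01,0,0,0],[0.002,0.03,0,0,0,0],[0,0,0,0,0,0],[0,0,0,0,0,0]]}}

```text
t: 15.65
ee_pos: [0.6012, 0.031, 0.0966]
orientation: [0.726, 0.688, 0.002, -0.002]
ft_force: [0.3, 6.9, 2.0]
opening: 0.177
grip_force: 60.0
```

Request:
{"api": "jog_arm", "payload": {"plan": [[0.003,0.05,0.005,0,0,0],[0,0.03,0,0,0,0],[0,0,0,0,0,0],[0,0,0,0,0,0]]}}

```text
t: 16.05
ee_pos: [0.6012, 0.0312, 0.0965]
orientation: [0.726, 0.688, -0.0, -0.001]
ft_force: [-1.4, 3.8, 0.7]
opening: 0.179
grip_force: 60.0
```

Request:
{"api": "jog_arm", "payload": {"plan": [[0,0,0,0,0,0],[0,0,0,0,0,0],[0,0,0,0,0,0],[0,0,0,0,0,0],[0,0,0,0,0,0]], "grip": 0.6}}

```text
t: 16.55
ee_pos: [0.6019, 0.0306, 0.0968]
orientation: [0.726, 0.688, -0.0, 0.0]
ft_force: [0.9, 0.2, 0.3]
opening: 0.401
grip_force: 0.0
```

```bash
python3 - <<'E'
from h import *
o=observe(); print(o["ee_pos"].round(4),o["ft_force"].round(1),o["opening"])
E
```

```text
[0.6019 0.0306 0.0968] [0.9 0.2 0.3] 0.40054463608501095
```

Request:
{"api": "jog_arm", "payload": {"plan": [[0,0,0.3,0,0,0],[0,0,0.6,0,0,0],[0,0,1,0,0,0],[0,0,1,0,0,0],[0,0.5,1,0,0,0]]}}

```text
t: 17.05
ee_pos: [0.6019, 0.0446, 0.2157]
orientation: [0.727, 0.687, -0.0, 0.001]
ft_force: [0.8, 1.2, -0.2]
opening: 0.4
grip_force: 0.0
```

Request:
{"api": "jog_arm", "payload": {"plan": [[-0.5,1,0,0,0,0],[-0.5,1,0,0,0,0],[0,1,0,0,0,0],[0,0,0,0,0,0],[0,0,0,0,0,0]]}}

```text
t: 17.55
ee_pos: [0.5719, 0.1361, 0.2144]
orientation: [0.726, 0.688, 0.0, 0.001]
ft_force: [0.3, -0.5, -0.9]
opening: 0.399
grip_force: 0.0
```

```bash
python3 - <<'E'
from h import *
M=wpose(); a=capture("wrist")[:,:,::-1]; b=capture("scene")[:,:,::-1]
for l in("clip_bore","tube_wall"):
    for r in tip_of("scene",l)[:3]: print(l,round(r["score"],2),w("scene",r["centre"]).round(4))
b=cv2.resize(b[200:340,200:360],(549,480),interpolation=cv2.INTER_CUBIC); print(M[:3,3],wpx(M,[.601,.031,.1]))
a=a[230:480,195:445]; a=cv2.resize(a,(250,250))
o=np.zeros((480,799,3),np.uint8); o[:,:549]=b; o[:250,549:]=a; cv2.imwrite("pics/f.png",o)
E
```

```text
clip_bore 0.95 [0.516  0.2142 0.0133]
clip_bore 0.78 [0.5981 0.0307 0.0752]
tube_wall 0.92 [0.6068 0.0114 0.0726]
[0.57565613 0.20583765 0.35602839] [364.48087867 365.51446576]
```

View pics/f.png

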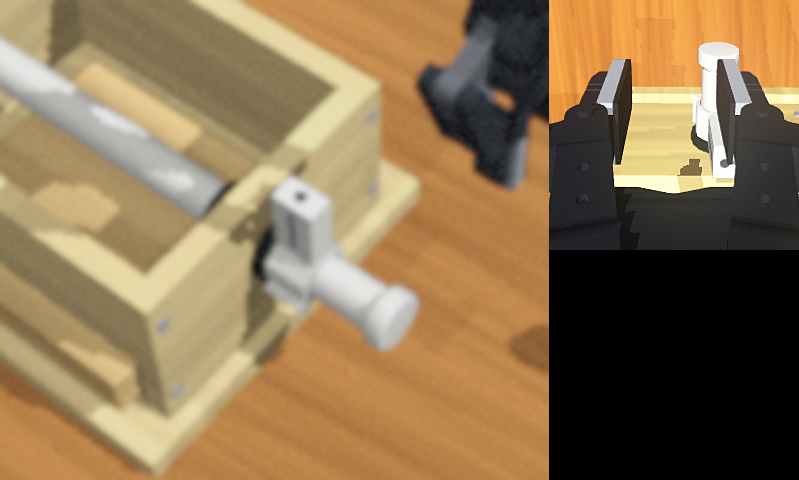

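The clip sits upright and home on the tube, its flank against the black seal at about (265,262) in the left crop. The gripper is clear and nothing else has moved.

```bash
python3 -c "
from cell import *
print(hand_in())"
```

```text
the job is handed in; nothing more can be done
None
```

The white clip is snapped home on the tube and slid against the seal, squeezing it by about 1.5 mm (estimated from the push force, not measured after release); the job is handed in, but no verdict came back.

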